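# Find the plinth block that drags and stand it on the sloping display stand

### The arm

A 7-joint arm with a two-finger parallel gripper is mounted at the origin on the work surface. World frame = base frame: x ahead of the robot, y to its left, z up, the work surface at z = 0. Lengths are in m, angles in rad, forces in N, time in s.
With the tool pointing down it reaches from about 0.35 to 0.9 m from the base axis. Payload 19.9 kg.
Tool frame: the origin (TCP) lies midway between the tips of the shut fingers; the grasp point (between the pads) lies 19 mm behind it; z points along the fingers, y is the direction in which the jaws open and shut (so a half turn about z gives the same grasp; the last joint's range is limited). The gripper opens to 94 mm and grips with 3 to 60 N. Pads are 16 mm wide; open, the fingers measure 119 mm over their backs; the gripper's body (75 mm by 177 mm) begins 78 mm behind the grasp point.
Start: joints at [1.169, 0.417, -0.01, 1.614, 0.005, 1.111, -0.053], TCP at [0.221, -0.585, 0.176] pointing down, gripper open.
Joint ranges: [-2.81, 2.81], [-0.39, 2.02], [-1.27, 1.25], [0.06, 2.57], [-1.19, 4.33], [0.19, 2], [-2.82, 2.82]. Speed limits (rad/s): [1.89, 1.89, 2.39, 2.39, 3.01, 3.01, 3.01].

### API

Orientations are given as a unit quaternion [w, x, y, z].
In Python, from workcell import sensors, vision, job gives the robot as it stands.
- The arm moves only by the shell command python3 -m jog 'ROWS' [FORCE]. ROWS is JSON, a list of rows, each an object with "gripper": the opening in per cent of the stroke, from 0 (shut) to 100 (fully open); "offset": the shift along the tool's x, y, z in m, a list of three; "yaw": the turn about the tool's z in rad. In form: [{"gripper": gripper, "offset": [tx, ty, tz], "yaw": yaw}, ...]. A call has 1 to 5 rows; each row shifts and turns the commanded pose from where the row before left it, along the tool's axes as they then stand; what a row does not reach is not made up. A row lasts 1/10 s, in which the tool goes at most 50 mm and 8.59 degrees, less where a joint would pass 70% of its speed; a pose out of reach is approached as far as the arm can. A call with a gripper value outside its range is refused whole. The fingers move at their own pace and stop on an object; FORCE is the grip in N (left out, the last holds). Time passes only in rows, so rows that do not move let the fingers close. It gives the time, the measured TCP pose, the force and the opening at its end, in the units of the state.
- sensors.get_obs(): the state, without advancing time (a new reading comes with each control period).
- vision.get_image(name): name is "scene" or "top" or "wrist"; returns a dict with "image" (480x640x3 uint8, red, green, blue), "fov_y" (degrees; the focal length in pixels is half the picture's height over the tangent of half this angle, whatever the lens; pixels are square), "cx", "cy" (the principal point, pixels), "R" (3x3) and "t" (3): a world point X has camera coordinates R X + t. Camera axes: x right, y down, z forward; pixel columns grow to the right and rows downward; lengths in m; the calibration is good to about 2 mm. A picture is of the moment at which its call begins. There is no depth.
- job.finish_job(): hands the job in, once; it reports no verdict.
The state is a dict: "clock": time; "qpos": joint angles; "joint_vel": joint speeds; "effort": joint torques, N m; "ee_pos": TCP position; "eef_rot": TCP orientation; "force": force on the tool from outside, world axes, zero at the start; "wrist_torque": the same for the moment, N m; "width": opening from 0.0 (shut) to 1.0 (fully open).
Only numpy, scipy, OpenCV 4.12 (cv2) and the standard library are available. Lean on these libraries where they do the work, as an engineer would, in place of code of your own. Each camera call takes 0.05 s, during which the arm holds its last target.

### The job

One of the three equal oblong stone plinth blocks on the steel plate has been left rough underneath and drags clearly more than the other two when it is slid along the plate. Find it by its drag and set it down gently on the middle of the sloping steel display stand, upright and resting flush on the slope; leave the two smooth ones standing on the plate, since they would slide off the stand, which must not happen.

Things in the scene. Friction and masses are not known exactly. Their poses are not given: they have to be found in the camera images.
- blank_a: One of three equal oblong pale marble blocks, 56 mm along own x, 110 mm along own y, 45 mm tall, 0.64 to 0.86 kg (weight says nothing of finish). Origin: centre of its underside, z up. The three stand flat in a row on a fixed steel plate, in any order, 15 mm or more apart; their y axes lie along the row, x axes point away from the robot, all within 13 degrees.
- blank_b: Another of the three, same looks, size and axes. The plate: 12 mm thick, top 12 mm above the table, 300 mm along x, 460 mm along y, reaching at least 110 mm past every block's centre towards the robot. A 20 mm tall stone disc and a 45 mm tall brass plug near its far edge are not part of the job. No other thing stands within 55 mm of a block's centre along its x.
- blank_c: Another of the three, same looks, size and axes. Which of the three is rough underneath cannot be seen. Pushed or pulled along the plate at 10 to 30 mm/s, a smooth block resists with about 0.5 to 1 N, the rough one with about 3 to 7 N; meeting a block faster, or pressing down on it, adds a knock or drag of its own. The sides of all three grip alike.
- stand_mid (a point): Centre of the sloping top of a fixed display stand left or right of the plate (a wooden box with dividers is on the other side). This point is 40 mm above the table, z vertical, x away from the robot within 10 degrees. The bare steel top is 220 mm along x by 160 mm along y and rises 10 degrees along x: 21 mm above the table at its near edge, 59 mm at its far edge. No rim or stop.
There are look-alikes about, which are no part of the job. What is shaped like the blank_c but red is not meant.

How it is judged:
By the outcome, as a careful person would: the job done as asked, in the order asked, and still so for the second after the job is handed in, with the robot touching nothing.
It also fails if it takes over 72 s, if anything falls off the work surface, if the arm or the gripper's body presses on something with over 40 N, if the wrist force passes 120 N, or if a joint passes its speed limit or range.

## Working session

There is one attempt and no reset: what is moved stays moved. The work goes in short steps, Python scripts to look and compute and a shell command to move; the robot and the scene stay as the last step left them, time stands still between calls to the robot, and variables do not carry over. Pictures are saved under pics/ and viewed, and the job is handed in when it is done.

```bash
mkdir -p pics; ls; python3 - <<'E'
from workcell import sensors, vision, job
import cv2
o=sensors.get_obs(); print(o)
for n in ["scene","top"]:
    d=vision.get_image(n); cv2.imwrite(f"pics/{n}0.png",d["image"][:,:,::-1]); print(n,d["fov_y"],d["cx"],d["cy"],d["R"],d["t"])
E
```

```text
pics
{'clock': 0.0, 'qpos': array([ 1.16850105,  0.41792358, -0.01034482,  1.61417198,  0.0046998 ,
        1.1107158 , -0.05302135]), 'joint_vel': array([-0.00115074,  0.00012325, -0.00160716, -0.00068721,  0.00139614,
        0.00048174,  0.0007877 ]), 'effort': array([-1.99785260e-03, -8.51244879e+01,  6.37888815e-01, -4.25986111e+01,
       -4.88344452e-02,  1.86803669e-02,  1.23896507e-04]), 'ee_pos': array([ 0.2204991 , -0.58436765,  0.1755575 ]), 'eef_rot': array([-5.79873785e-04,  9.83770005e-01,  1.79433054e-01, -1.43053591e-04]), 'force': array([ 0.39106469, -0.02029194, -0.64957405]), 'wrist_torque': array([-0.01925861, -0.02995609, -0.01252411]), 'width': 1.0024013739048458}
scene 43.439883456619036 323.3671301791839 249.66965871956845 [[-0.82940586  0.55853841  0.01098904]
 [ 0.39388217  0.59862142 -0.69750214]
 [-0.39616001 -0.57418397 -0.71649844]] [ 0.34142777 -0.15137078  1.39636629]
top 43.58769423342998 316.03812785492937 245.0967433924162 [[-0.00401416 -0.99997017  0.00659926]
 [-0.98912204  0.00300005 -0.14706661]
 [ 0.14704243 -0.00711783 -0.98910458]] [-0.0040941   0.45830685  1.27729565]
```

View pics/top0.png

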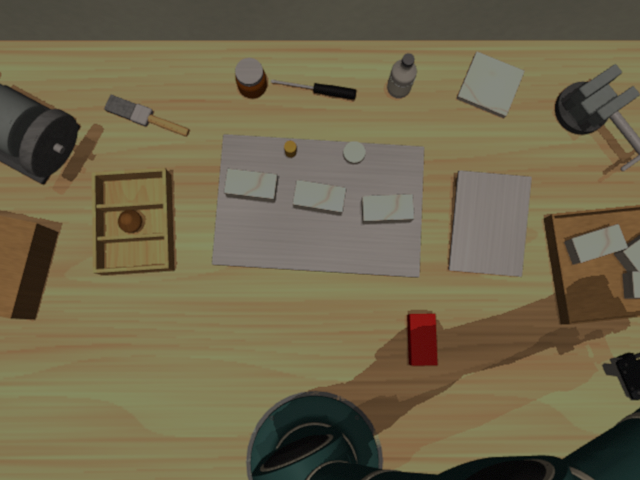

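View pics/scene0.png

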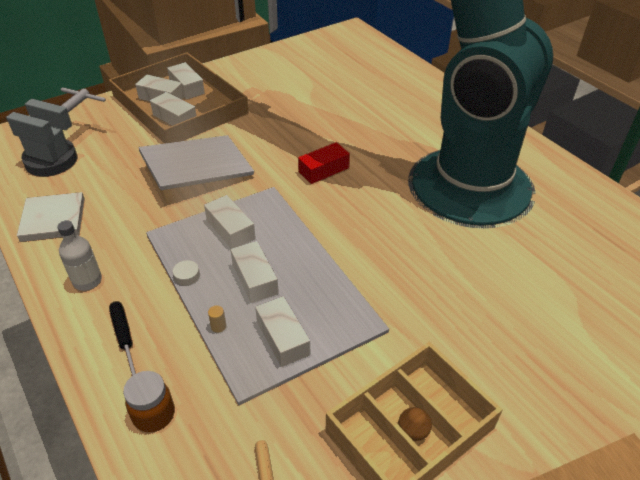

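The top picture shows the three plate blocks at (251,184), (319,196) and (388,207), and the sloping stand at (490,223). Look-alikes are the tray blocks near (600,243), the red block (422,339), the pale slab (490,84), the disc (354,152) and the brass plug (290,148). I'm choosing the three on the plate and will check them in an enlarged crop.

```bash
python3 - <<'E'
import cv2
im=cv2.imread("pics/top0.png")
cv2.imwrite("pics/crop1.png",cv2.resize(im[130:280,210:410],None,fx=4,fy=4,interpolation=cv2.INTER_CUBIC))
cv2.imwrite("pics/crop2.png",cv2.resize(im[160:285,430:550],None,fx=4,fy=4,interpolation=cv2.INTER_CUBIC))
E
```

```text
(no output)
```

View pics/crop1.png

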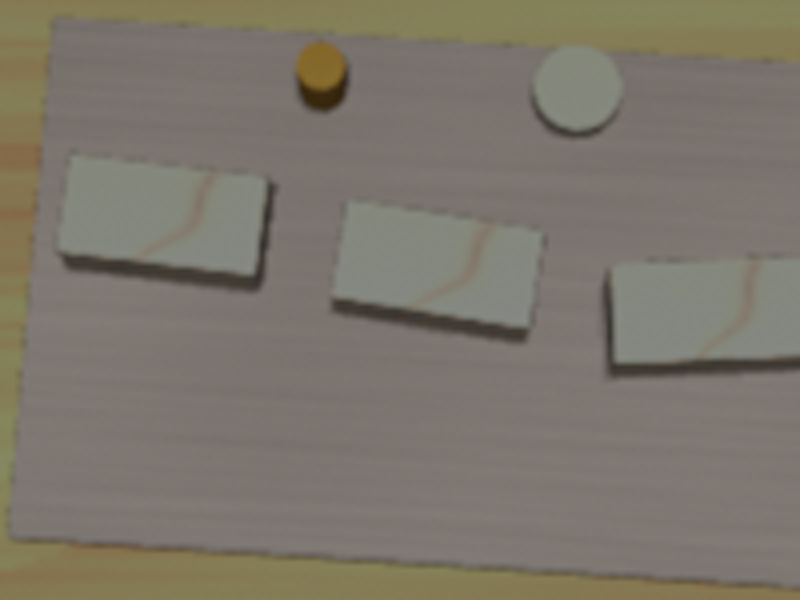

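View pics/crop2.png

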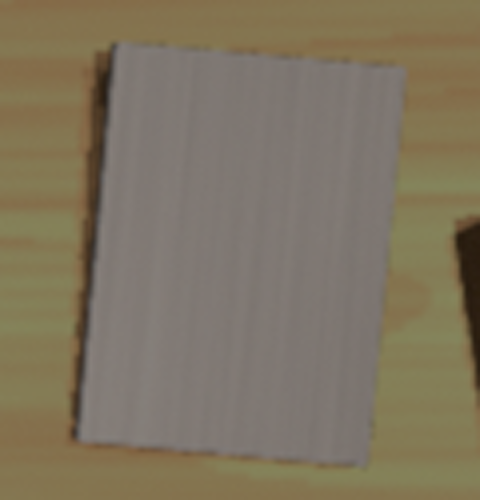

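The crop shows three pale veined blocks on the plate, none red. Corner pixels of the left and middle tops are readable. The right block is cut off, so I'll crop it next.

```bash
python3 - <<'E'
import cv2
im=cv2.imread("pics/top0.png")
cv2.imwrite("pics/crop3.png",cv2.resize(im[180:240,350:430],None,fx=8,fy=8,interpolation=cv2.INTER_CUBIC))
E
cat > h.py <<'E'
import numpy as np
from workcell import sensors, vision
def ray(d,u,v,z):
    f=240/np.tan(np.radians(d["fov_y"])/2)
    c=np.array([(u-d["cx"])/f,(v-d["cy"])/f,1.])
    w=d["R"].T@c; o=-d["R"].T@d["t"]
    return o+w*(z-o[2])/w[2]
def proj(d,X):
    f=240/np.tan(np.radians(d["fov_y"])/2)
    c=d["R"]@np.array(X)+d["t"]; return f*c[:2]/c[2]+[d["cx"],d["cy"]]
def block(d,px,z=0.057):
    P=np.array([ray(d,u,v,z) for u,v in px]) # order: far-left, far-right, near-right, near-left
    c=P.mean(0); e=(P[0]+P[3]-P[1]-P[2]); L=np.linalg.norm(e)/2; W=np.linalg.norm(P[0]+P[1]-P[2]-P[3])/2
    return c, np.degrees(np.arctan2(-e[0],e[1])),L,W
E
```

```text
(no output)
```

View pics/crop3.png

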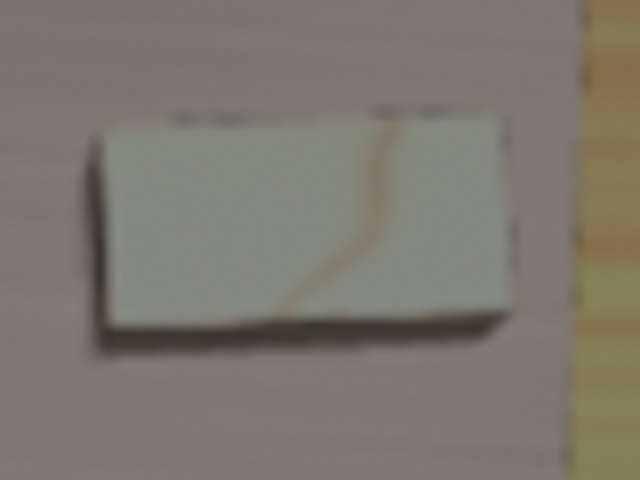

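The right block's top corners in the crop are (105,128), (500,118), (508,312) and (108,327).

```bash
python3 - <<'E'
from h import *
np.set_printoptions(precision=4,suppress=True)
d=vision.get_image("top")
A=lambda l,s,o:[(x/s+o[0],y/s+o[1]) for x,y in l]
print("L",block(d,A([(70,155),(268,178),(256,275),(60,252)],4,(210,130))))
print("M",block(d,A([(347,202),(543,232),(527,328),(334,299)],4,(210,130))))
print("R",block(d,A([(105,128),(500,118),(508,312),(108,327)],8,(350,180))))
st=A([(114,44),(404,66),(366,466),(78,442)],4,(430,160))
P=np.array([ray(d,*st[0],.059),ray(d,*st[1],.059),ray(d,*st[2],.021),ray(d,*st[3],.021)]); print(P, P.mean(0))
e=(P[0]+P[1]-P[2]-P[3])/2; print(e,np.degrees(np.arctan2(e[1],e[0])))
pl=[(222,135),(423,145),(419,276),(213,265)]
print(np.array([ray(d,*p,.012) for p in pl]))
print("tray",ray(d,555,215,.05),ray(d,565,320,.05), "plug",ray(d,290,146,.057),"disc",ray(d,354,152,.032), "red",ray(d,410,315,.045),ray(d,437,364,.045))
w=vision.get_image("wrist"); print(w["R"],w["t"])
import cv2; cv2.imwrite("pics/w0.png",w["image"][:,:,::-1])
E
```

```text
L (array([0.5904, 0.1358, 0.057 ]), np.float64(-6.961487487591844), np.float64(0.10809784974495049), np.float64(0.05444849491900056))
M (array([ 0.562 , -0.0133,  0.057 ]), np.float64(-8.96810002783534), np.float64(0.10684511615718248), np.float64(0.054215417108533254))
R (array([ 0.5365, -0.1622,  0.057 ]), np.float64(1.683699105038488), np.float64(0.10790330950308524), np.float64(0.05432823062989312))
[[ 0.6174 -0.3176  0.059 ]
 [ 0.6046 -0.4757  0.059 ]
 [ 0.3892 -0.4563  0.021 ]
 [ 0.4029 -0.2986  0.021 ]] [ 0.5035 -0.3871  0.04  ]
[ 0.2149 -0.0192  0.038 ] -5.0992332444715105
[[ 0.7161  0.2076  0.012 ]
 [ 0.6916 -0.2507  0.012 ]
 [ 0.3919 -0.2328  0.012 ]
 [ 0.4178  0.2218  0.012 ]]
tray [ 0.5206 -0.5267  0.05  ] [ 0.2935 -0.5337  0.05  ] plug [0.6753 0.0508 0.057 ] disc [ 0.6692 -0.0916  0.032 ] red [ 0.3054 -0.2053  0.045 ] [ 0.2026 -0.2594  0.045 ]
[[ 0.3536 -0.9354 -0.0007]
 [-0.9075 -0.3433  0.2419]
 [-0.2265 -0.0849 -0.9703]] [-0.624  -0.0258  0.391 ]
```

View pics/w0.png

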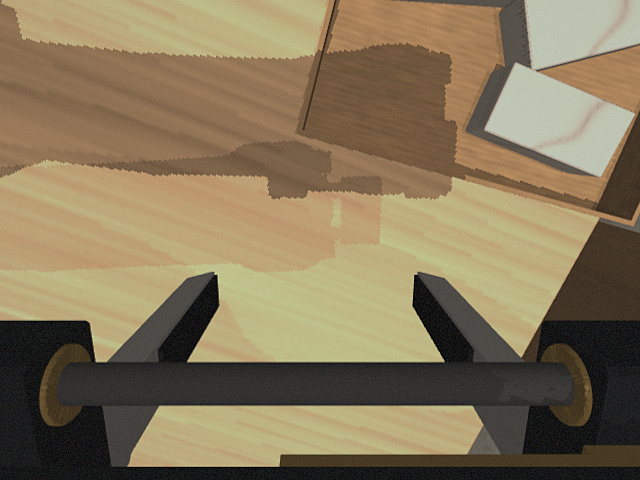

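```bash
cat > go.py <<'E'
import sys
from h import *
from scipy.spatial.transform import Rotation as Ro
x,y,z,a=map(float,sys.argv[1:5])   # a: azimuth of tool y (deg)
o=sensors.get_obs(); q=o["eef_rot"]; R=Ro.from_quat(q,scalar_first=True).as_matrix()
az=np.degrees(np.arctan2(R[1,1],R[0,1])); dy=(a-az+180)%360-180
print("t",round(o["clock"],2),"pos",o["ee_pos"].round(4),"tool y az",az.round(2),"tilt",np.degrees(np.arccos(-R[2,2])).round(2),"w",round(o["width"],3))
print("force",o["force"].round(2),"tau",o["wrist_torque"].round(2),"q1,q7",o["qpos"][[0,6]].round(2))
print("yaw",np.radians(-dy).round(4),"offset now",(R.T@(np.array([x,y,z])-o["ee_pos"])).round(4))
E
python3 go.py 0.5365 -0.1622 0.15 1.7; python3 -m jog '[{"gripper":80,"offset":[0.04,-0.026,0],"yaw":0},{"gripper":80,"offset":[0.04,-0.026,0],"yaw":0},{"gripper":80,"offset":[0.04,-0.026,0],"yaw":0},{"gripper":80,"offset":[0.04,-0.026,0],"yaw":0},{"gripper":80,"offset":[0.04,-0.026,0],"yaw":0}]'
python3 go.py 0.5365 -0.1622 0.15 1.7
```

```text
t 0.2 pos [ 0.2206 -0.5845  0.1758] tool y az -69.33 tilt 0.04 w 1.002
force [-0.47  0.13  0.01] tau [0.05 0.01 0.01] q1,q7 [ 1.17 -0.05]
yaw -1.2397 offset now [ 0.4447 -0.2836  0.026 ]
clock: 0.7
ee_pos: [0.3626, -0.3908, 0.1762]
eef_rot: [0.0, 0.984, 0.179, -0.0]
force: [0.4, -0.4, 0.3]
width: 0.802
t 0.7 pos [ 0.3626 -0.3908  0.1762] tool y az -69.33 tilt 0.01 w 0.802
force [ 0.36 -0.36  0.35] tau [-0.   -0.07 -0.04] q1,q7 [ 0.87 -0.48]
yaw -1.2397 offset now [ 0.2434 -0.1525  0.0261]
```

```bash
python3 -m jog '[{"gripper":80,"offset":[0.042,-0.026,0],"yaw":0},{"gripper":80,"offset":[0.042,-0.026,0],"yaw":0},{"gripper":80,"offset":[0.042,-0.026,0],"yaw":0},{"gripper":80,"offset":[0.042,-0.026,0],"yaw":0},{"gripper":80,"offset":[0.042,-0.026,0],"yaw":0}]'
python3 -m jog '[{"gripper":80,"offset":[0,0,0],"yaw":-0.14},{"gripper":80,"offset":[0,0,0],"yaw":-0.14},{"gripper":80,"offset":[0,0,0],"yaw":-0.14},{"gripper":80,"offset":[0,0,0],"yaw":-0.14},{"gripper":80,"offset":[0,0,0],"yaw":-0.14}]'
python3 -m jog '[{"gripper":80,"offset":[0,0,0],"yaw":-0.135},{"gripper":80,"offset":[0,0,0],"yaw":-0.135},{"gripper":80,"offset":[0,0,0],"yaw":-0.135},{"gripper":80,"offset":[0,0,0],"yaw":-0.135},{"gripper":80,"offset":[0,0,0],"yaw":0}]'
python3 go.py 0.5365 -0.1622 0.02 1.7
```

```text
clock: 1.2
ee_pos: [0.5133, -0.195, 0.1763]
eef_rot: [0.0, 0.984, 0.179, 0.0]
force: [1.2, -1.7, -0.4]
width: 0.801
clock: 1.7
ee_pos: [0.5123, -0.1967, 0.176]
eef_rot: [-0.0, 0.861, 0.508, -0.0]
force: [-0.4, -0.4, -0.7]
width: 0.801
clock: 2.2
ee_pos: [0.5123, -0.1968, 0.176]
eef_rot: [-0.0, 0.696, 0.718, 0.0]
force: [0.0, 0.6, 0.3]
width: 0.799
t 2.2 pos [ 0.5123 -0.1968  0.176 ] tool y az 1.86 tilt 0.03 w 0.799
force [0.05 0.63 0.32] tau [-0.02 -0.04  0.01] q1,q7 [0.69 0.21]
yaw 0.0027 offset now [0.0337 0.0254 0.156 ]
```

```bash
python3 -m jog '[{"gripper":80,"offset":[0.017,0.013,0.02],"yaw":0},{"gripper":80,"offset":[0.017,0.012,0.02],"yaw":0},{"gripper":80,"offset":[0,0,0.03],"yaw":0},{"gripper":80,"offset":[0,0,0.01],"yaw":0},{"gripper":80,"offset":[0,0,0],"yaw":0}]'
python3 go.py 0.5365 -0.1622 0.02 1.7; python3 - <<'E'
from h import *
import cv2
w=vision.get_image("wrist"); im=w["image"][:,:,::-1].copy()
cv2.imwrite("pics/w1.png",im)
E
```

```text
clock: 2.7
ee_pos: [0.5355, -0.1621, 0.0951]
eef_rot: [-0.001, 0.697, 0.717, -0.001]
force: [-0.7, -0.8, 0.6]
width: 0.802
t 2.7 pos [ 0.5355 -0.1621  0.0951] tool y az 1.57 tilt 0.15 w 0.802
force [-0.72 -0.82  0.59] tau [-0.05 -0.11  0.02] q1,q7 [0.6  0.07]
yaw -0.0023 offset now [-0.0002  0.0012  0.0751]
```

View pics/w1.png

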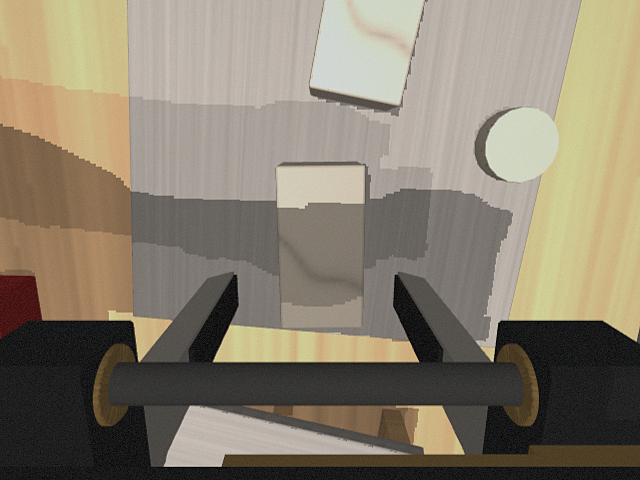

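The wrist picture shows the block (cols 277–365) centred between the open fingers (237–395). I'll descend and then push slowly.

```bash
python3 -m jog '[{"gripper":80,"offset":[0,0.001,0.025],"yaw":0},{"gripper":80,"offset":[0,0,0.025],"yaw":0},{"gripper":80,"offset":[0,0,0.02],"yaw":0},{"gripper":80,"offset":[0,0,0.005],"yaw":0},{"gripper":80,"offset":[0,0,0],"yaw":0}]'
python3 go.py 0.5365 -0.1622 0.02 1.7
for i in 1 ; do python3 -m jog '[{"gripper":80,"offset":[0,-0.0015,0],"yaw":0},{"gripper":80,"offset":[0,-0.0015,0],"yaw":0},{"gripper":80,"offset":[0,-0.0015,0],"yaw":0},{"gripper":80,"offset":[0,-0.0015,0],"yaw":0}]'; done
python3 -m jog '[{"gripper":80,"offset":[0,-0.0015,0],"yaw":0}]'
python3 -m jog '[{"gripper":80,"offset":[0,-0.0015,0],"yaw":0}]'
python3 -m jog '[{"gripper":80,"offset":[0,-0.0015,0],"yaw":0}]'
python3 -m jog '[{"gripper":80,"offset":[0,-0.0015,0],"yaw":0}]'
python3 -m jog '[{"gripper":80,"offset":[0,-0.0015,0],"yaw":0}]'
python3 -m jog '[{"gripper":80,"offset":[0,-0.0015,0],"yaw":0}]'
python3 -m jog '[{"gripper":80,"offset":[0,-0.0015,0],"yaw":0}]'
python3 -m jog '[{"gripper":80,"offset":[0,-0.0015,0],"yaw":0}]'
python3 -m jog '[{"gripper":80,"offset":[0,-0.0015,0],"yaw":0}]'
python3 -m jog '[{"gripper":80,"offset":[0,-0.0015,0],"yaw":0}]'
```

```text
clock: 3.25
ee_pos: [0.5377, -0.1624, 0.0219]
eef_rot: [0.0, 0.697, 0.717, 0.0]
force: [-0.8, 0.4, 0.6]
width: 0.802
t 3.25 pos [ 0.5377 -0.1624  0.0219] tool y az 1.65 tilt 0.02 w 0.802
force [-0.79  0.44  0.6 ] tau [-0.09 -0.06  0.05] q1,q7 [0.56 0.02]
yaw -0.0008 offset now [ 0.0002 -0.0012  0.0019]
clock: 3.65
ee_pos: [0.5314, -0.1623, 0.0216]
eef_rot: [0.0, 0.696, 0.718, 0.0]
force: [0.3, 0.7, 0.0]
width: 0.796
clock: 3.75
ee_pos: [0.5298, -0.1623, 0.0214]
eef_rot: [0.0, 0.696, 0.718, 0.0]
force: [-0.4, -0.1, 0.5]
width: 0.8
clock: 3.85
ee_pos: [0.5291, -0.1623, 0.0215]
eef_rot: [0.001, 0.696, 0.718, 0.001]
force: [6.4, -0.2, 1.2]
width: 0.804
clock: 3.95
ee_pos: [0.5286, -0.1623, 0.0219]
eef_rot: [0.001, 0.696, 0.718, 0.001]
force: [7.5, 0.5, 2.0]
width: 0.805
clock: 4.05
ee_pos: [0.5272, -0.1624, 0.0219]
eef_rot: [0.001, 0.696, 0.718, 0.001]
force: [7.5, -0.6, 2.4]
width: 0.798
clock: 4.15
ee_pos: [0.5256, -0.1624, 0.0219]
eef_rot: [0.001, 0.696, 0.718, 0.001]
force: [7.1, -0.5, 1.8]
width: 0.8
clock: 4.25
ee_pos: [0.5241, -0.1624, 0.0219]
eef_rot: [0.001, 0.696, 0.718, 0.001]
force: [8.4, 0.3, 1.7]
width: 0.8
clock: 4.35
ee_pos: [0.5227, -0.1625, 0.0219]
eef_rot: [0.001, 0.696, 0.718, 0.001]
force: [7.4, 0.2, 2.2]
width: 0.8
clock: 4.45
ee_pos: [0.5211, -0.1625, 0.0219]
eef_rot: [0.001, 0.696, 0.718, 0.001]
force: [7.3, -0.7, 2.1]
width: 0.8
clock: 4.55
ee_pos: [0.5197, -0.1626, 0.0219]
eef_rot: [0.001, 0.696, 0.718, 0.001]
force: [7.3, -1.0, 2.4]
width: 0.801
clock: 4.65
ee_pos: [0.5181, -0.1626, 0.0219]
eef_rot: [0.001, 0.696, 0.718, 0.001]
force: [7.9, -0.5, 1.9]
width: 0.801
```

R drags at about 7.4 N. I'll back off and measure the middle block for comparison.

```bash
python3 -m jog '[{"gripper":80,"offset":[0,0.005,0],"yaw":0},{"gripper":80,"offset":[0,0.005,0],"yaw":0},{"gripper":80,"offset":[0,0,-0.03],"yaw":0},{"gripper":80,"offset":[0,0,-0.03],"yaw":0},{"gripper":80,"offset":[0,0,-0.02],"yaw":0}]'
python3 go.py 0.562 -0.0133 0.022 -9
```

```text
clock: 5.15
ee_pos: [0.527, -0.1622, 0.1027]
eef_rot: [0.0, 0.696, 0.718, 0.0]
force: [-0.2, -0.1, -0.3]
width: 0.803
t 5.15 pos [ 0.527  -0.1622  0.1027] tool y az 1.73 tilt 0.03 w 0.803
force [-0.15 -0.05 -0.33] tau [-0.09 -0.06  0.  ] q1,q7 [0.61 0.09]
yaw 0.1873 offset now [0.1478 0.0395 0.0808]
```

```bash
python3 -m jog '[{"gripper":80,"offset":[0.037,0.01,0],"yaw":0},{"gripper":80,"offset":[0.037,0.01,0],"yaw":0},{"gripper":80,"offset":[0.037,0.01,0],"yaw":0},{"gripper":80,"offset":[0.037,0.0095,0],"yaw":0},{"gripper":80,"offset":[0,0,0],"yaw":0.09}]'
python3 -m jog '[{"gripper":80,"offset":[0,0,0],"yaw":0.097},{"gripper":80,"offset":[0,0,0],"yaw":0}]'
python3 go.py 0.562 -0.0133 0.022 -9; python3 - <<'E'
from h import *
import cv2
w=vision.get_image("wrist"); cv2.imwrite("pics/w2.png",w["image"][:,:,::-1])
w=vision.get_image("top"); cv2.imwrite("pics/t2.png",w["image"][:,:,::-1])
E
```

```text
clock: 5.65
ee_pos: [0.5621, -0.0074, 0.1012]
eef_rot: [-0.001, 0.726, 0.688, 0.001]
force: [0.6, -1.4, 0.9]
width: 0.8
clock: 5.85
ee_pos: [0.5615, -0.0128, 0.1009]
eef_rot: [-0.0, 0.761, 0.649, -0.0]
force: [-0.3, -0.2, 0.1]
width: 0.796
t 5.85 pos [ 0.5615 -0.0128  0.1009] tool y az -9.07 tilt 0.04 w 0.796
force [-0.28 -0.22  0.06] tau [-0.08 -0.07  0.05] q1,q7 [ 0.33 -0.38]
yaw -0.0012 offset now [-0.0004  0.0007  0.0789]
```

View pics/w2.png

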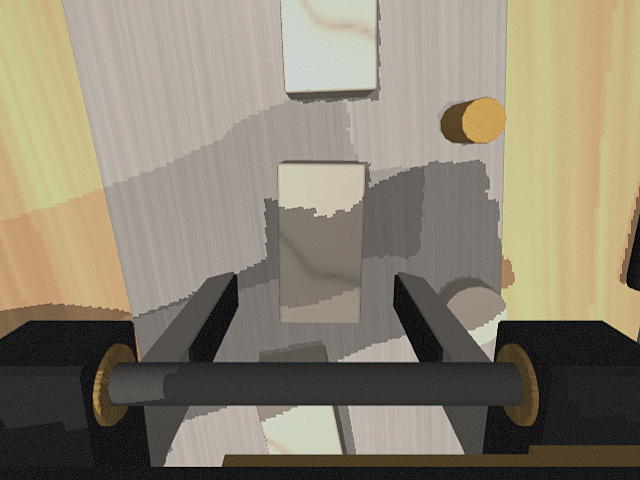

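View pics/t2.png

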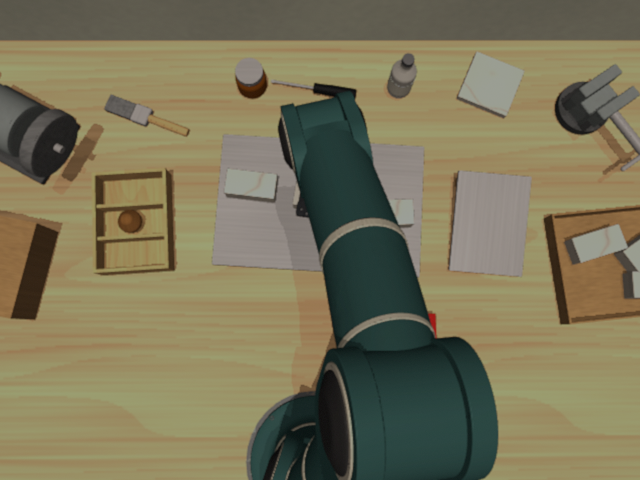

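The wrist picture shows the middle block (cols 278–365) centred between the fingers, with plug and disc clear. Same push here.

```bash
python3 -m jog '[{"gripper":80,"offset":[0,0.001,0.025],"yaw":0},{"gripper":80,"offset":[0,0,0.025],"yaw":0},{"gripper":80,"offset":[0,0,0.023],"yaw":0},{"gripper":80,"offset":[0,0,0.006],"yaw":0},{"gripper":80,"offset":[0,0,0],"yaw":0}]'
python3 -m jog '[{"gripper":80,"offset":[0,-0.0015,0],"yaw":0},{"gripper":80,"offset":[0,-0.0015,0],"yaw":0},{"gripper":80,"offset":[0,-0.0015,0],"yaw":0},{"gripper":80,"offset":[0,-0.0015,0],"yaw":0}]'
python3 -m jog '[{"gripper":80,"offset":[0,-0.0015,0],"yaw":0}]'
python3 -m jog '[{"gripper":80,"offset":[0,-0.0015,0],"yaw":0}]'
python3 -m jog '[{"gripper":80,"offset":[0,-0.0015,0],"yaw":0}]'
python3 -m jog '[{"gripper":80,"offset":[0,-0.0015,0],"yaw":0}]'
python3 -m jog '[{"gripper":80,"offset":[0,-0.0015,0],"yaw":0}]'
python3 -m jog '[{"gripper":80,"offset":[0,-0.0015,0],"yaw":0}]'
python3 -m jog '[{"gripper":80,"offset":[0,-0.0015,0],"yaw":0}]'
python3 -m jog '[{"gripper":80,"offset":[0,-0.0015,0],"yaw":0}]'
python3 -m jog '[{"gripper":80,"offset":[0,-0.0015,0],"yaw":0}]'
python3 -m jog '[{"gripper":80,"offset":[0,-0.0015,0],"yaw":0}]'
```

```text
clock: 6.45
ee_pos: [0.562, -0.0134, 0.0217]
eef_rot: [-0.001, 0.76, 0.65, -0.0]
force: [-0.8, -1.2, 0.3]
width: 0.801
clock: 6.85
ee_pos: [0.5567, -0.0124, 0.0227]
eef_rot: [0.0, 0.76, 0.65, 0.0]
force: [-0.7, -0.2, -0.3]
width: 0.799
clock: 6.95
ee_pos: [0.555, -0.0122, 0.0224]
eef_rot: [0.0, 0.76, 0.649, 0.0]
force: [2.7, -0.4, 0.3]
width: 0.798
clock: 7.05
ee_pos: [0.5538, -0.0119, 0.0224]
eef_rot: [0.0, 0.76, 0.649, 0.0]
force: [0.6, 0.3, 0.2]
width: 0.801
clock: 7.15
ee_pos: [0.5522, -0.0117, 0.0223]
eef_rot: [0.0, 0.76, 0.649, 0.0]
force: [0.9, -0.6, 0.4]
width: 0.802
clock: 7.25
ee_pos: [0.5506, -0.0114, 0.0222]
eef_rot: [0.0, 0.76, 0.649, 0.0]
force: [0.7, -0.0, 0.7]
width: 0.801
clock: 7.35
ee_pos: [0.5491, -0.0112, 0.0222]
eef_rot: [0.0, 0.76, 0.649, 0.0]
force: [1.6, 0.2, 0.3]
width: 0.801
clock: 7.45
ee_pos: [0.5476, -0.011, 0.0221]
eef_rot: [-0.0, 0.76, 0.649, 0.0]
force: [1.3, 1.0, 0.9]
width: 0.798
clock: 7.55
ee_pos: [0.546, -0.0107, 0.0221]
eef_rot: [-0.0, 0.76, 0.65, 0.0]
force: [1.3, -0.9, 2.7]
width: 0.8
clock: 7.65
ee_pos: [0.5445, -0.0105, 0.0221]
eef_rot: [-0.0, 0.76, 0.649, 0.0]
force: [1.4, -0.7, 2.3]
width: 0.799
clock: 7.75
ee_pos: [0.5431, -0.0102, 0.0222]
eef_rot: [-0.0, 0.76, 0.649, 0.0]
force: [0.9, -0.8, 0.8]
width: 0.801
clock: 7.85
ee_pos: [0.5416, -0.01, 0.0222]
eef_rot: [-0.0, 0.76, 0.649, 0.0]
force: [2.0, -0.3, 0.9]
width: 0.8
```

The middle block drags about 1.1 N, so it is smooth. I'll check the left block the same way before committing.

```bash
python3 -m jog '[{"gripper":80,"offset":[0,0.005,0],"yaw":0},{"gripper":80,"offset":[0,0.004,0],"yaw":0},{"gripper":80,"offset":[0,0,-0.03],"yaw":0},{"gripper":80,"offset":[0,0,-0.03],"yaw":0},{"gripper":80,"offset":[0,0,-0.02],"yaw":0}]'
python3 go.py 0.5904 0.1358 0.022 -7
```

```text
clock: 8.35
ee_pos: [0.5513, -0.0114, 0.1038]
eef_rot: [0.0, 0.76, 0.65, 0.0]
force: [-0.3, -1.1, -0.5]
width: 0.798
t 8.35 pos [ 0.5513 -0.0114  0.1038] tool y az -8.99 tilt 0.05 w 0.798
force [-0.31 -1.05 -0.53] tau [ 0.   -0.06 -0.02] q1,q7 [ 0.34 -0.38]
yaw -0.0347 offset now [0.1514 0.0156 0.0819]
```

```bash
python3 -m jog '[{"gripper":80,"offset":[0.038,0.004,0],"yaw":0},{"gripper":80,"offset":[0.038,0.004,0],"yaw":0},{"gripper":80,"offset":[0.038,0.004,0],"yaw":0},{"gripper":80,"offset":[0.0375,0.0035,0],"yaw":0},{"gripper":80,"offset":[0,0,0],"yaw":-0.035}]'
python3 -m jog '[{"gripper":80,"offset":[0,0,0],"yaw":0},{"gripper":80,"offset":[0,0,0],"yaw":0}]'
python3 go.py 0.5904 0.1358 0.022 -7
```

```text
clock: 8.85
ee_pos: [0.5897, 0.1416, 0.1021]
eef_rot: [-0.001, 0.747, 0.665, 0.001]
force: [-0.5, -1.5, 0.3]
width: 0.801
clock: 9.05
ee_pos: [0.5896, 0.1349, 0.1019]
eef_rot: [-0.0, 0.749, 0.662, -0.0]
force: [-0.1, 0.5, 0.4]
width: 0.799
t 9.05 pos [0.5896 0.1349 0.1019] tool y az -7.09 tilt 0.04 w 0.799
force [-0.05  0.49  0.43] tau [-0.04 -0.1  -0.04] q1,q7 [ 0.09 -0.62]
yaw -0.0016 offset now [0.001  0.0007 0.0799]
```

```bash
python3 -m jog '[{"gripper":80,"offset":[0,0.001,0.025],"yaw":0},{"gripper":80,"offset":[0,0,0.025],"yaw":0},{"gripper":80,"offset":[0,0,0.024],"yaw":0},{"gripper":80,"offset":[0,0,0.006],"yaw":0},{"gripper":80,"offset":[0,0,0],"yaw":0}]'
python3 -m jog '[{"gripper":80,"offset":[0,-0.0015,0],"yaw":0},{"gripper":80,"offset":[0,-0.0015,0],"yaw":0},{"gripper":80,"offset":[0,-0.0015,0],"yaw":0},{"gripper":80,"offset":[0,-0.0015,0],"yaw":0}]'
python3 -m jog '[{"gripper":80,"offset":[0,-0.0015,0],"yaw":0}]'
python3 -m jog '[{"gripper":80,"offset":[0,-0.0015,0],"yaw":0}]'
python3 -m jog '[{"gripper":80,"offset":[0,-0.0015,0],"yaw":0}]'
python3 -m jog '[{"gripper":80,"offset":[0,-0.0015,0],"yaw":0}]'
python3 -m jog '[{"gripper":80,"offset":[0,-0.0015,0],"yaw":0}]'
python3 -m jog '[{"gripper":80,"offset":[0,-0.0015,0],"yaw":0}]'
python3 -m jog '[{"gripper":80,"offset":[0,-0.0015,0],"yaw":0}]'
python3 -m jog '[{"gripper":80,"offset":[0,-0.0015,0],"yaw":0}]'
python3 -m jog '[{"gripper":80,"offset":[0,0.005,0],"yaw":0},{"gripper":80,"offset":[0,0.004,0],"yaw":0},{"gripper":80,"offset":[0,0,-0.03],"yaw":0},{"gripper":80,"offset":[0,0,-0.03],"yaw":0},{"gripper":80,"offset":[0,0,-0.02],"yaw":0}]'
python3 go.py 0.53 -0.1625 0.1 1.7
```

```text
clock: 9.55
ee_pos: [0.5903, 0.1349, 0.0218]
eef_rot: [-0.0, 0.749, 0.662, -0.001]
force: [0.1, -0.7, 1.1]
width: 0.801
clock: 9.95
ee_pos: [0.5848, 0.1364, 0.0228]
eef_rot: [0.0, 0.749, 0.663, 0.0]
force: [0.6, -0.2, 0.0]
width: 0.805
clock: 10.05
ee_pos: [0.5831, 0.1366, 0.0225]
eef_rot: [0.0, 0.749, 0.663, 0.0]
force: [0.0, 0.1, -0.9]
width: 0.796
clock: 10.15
ee_pos: [0.5818, 0.1368, 0.0224]
eef_rot: [0.0, 0.749, 0.663, 0.0]
force: [0.3, -0.6, 2.3]
width: 0.8
clock: 10.25
ee_pos: [0.5804, 0.137, 0.0224]
eef_rot: [0.0, 0.749, 0.663, 0.0]
force: [1.6, -0.6, 1.0]
width: 0.801
clock: 10.35
ee_pos: [0.5787, 0.1372, 0.0222]
eef_rot: [0.0, 0.749, 0.663, 0.0]
force: [0.8, 0.4, 0.8]
width: 0.802
clock: 10.45
ee_pos: [0.5771, 0.1373, 0.0222]
eef_rot: [-0.0, 0.749, 0.663, 0.0]
force: [0.8, 0.5, 0.0]
width: 0.799
clock: 10.55
ee_pos: [0.5756, 0.1375, 0.0222]
eef_rot: [-0.0, 0.749, 0.663, 0.0]
force: [1.3, -0.8, 0.5]
width: 0.801
clock: 10.65
ee_pos: [0.5741, 0.1377, 0.0222]
eef_rot: [-0.0, 0.749, 0.663, 0.0]
force: [1.9, -0.6, 1.0]
width: 0.803
clock: 10.75
ee_pos: [0.5726, 0.1378, 0.0221]
eef_rot: [-0.0, 0.749, 0.663, -0.0]
force: [1.3, 0.5, 0.8]
width: 0.797
clock: 11.25
ee_pos: [0.5823, 0.1369, 0.1039]
eef_rot: [0.0, 0.749, 0.663, 0.001]
force: [0.8, 0.2, -0.5]
width: 0.801
t 11.25 pos [0.5823 0.1369 0.1039] tool y az -6.99 tilt 0.06 w 0.801
force [ 0.79  0.22 -0.55] tau [-0.01 -0.05  0.01] q1,q7 [ 0.09 -0.63]
yaw -0.1517 offset now [-0.3036 -0.0155  0.0037]
```

The left block drags about 1.2 N, so the right one, at 7.4 N, is the rough one. I'll look for its current pose while the arm is away.

```bash
python3 - <<'E'
from h import *
import cv2
w=vision.get_image("top"); im=w["image"][:,:,::-1]
cv2.imwrite("pics/crop4.png",cv2.resize(im[180:250,340:430],None,fx=8,fy=8,interpolation=cv2.INTER_CUBIC))
E
```

```text
(no output)
```

View pics/crop4.png

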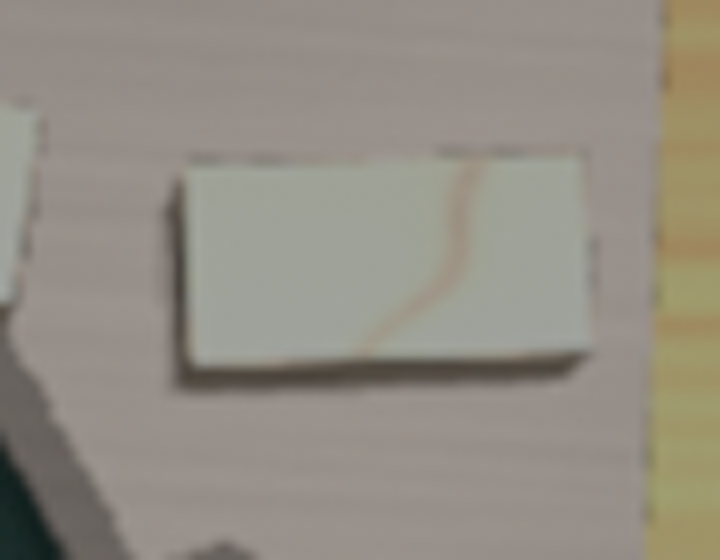

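The block's top corners in the crop are (186,168), (583,156), (590,350) and (192,366).

```bash
python3 - <<'E'
from h import *
d=vision.get_image("top")
print(block(d,[(x/8+340,y/8+180) for x,y in [(186,168),(583,156),(590,350),(192,366)]]))
E
python3 -m jog '[{"gripper":80,"offset":[-0.048,-0.002,-0.002],"yaw":-0.03},{"gripper":80,"offset":[-0.048,-0.004,0],"yaw":-0.03},{"gripper":80,"offset":[-0.048,-0.006,0],"yaw":-0.03},{"gripper":80,"offset":[-0.048,-0.005,0],"yaw":-0.03},{"gripper":80,"offset":[-0.048,0,0],"yaw":-0.03}]'
python3 -m jog '[{"gripper":80,"offset":[-0.048,0.005,0],"yaw":0},{"gripper":80,"offset":[0,0,0],"yaw":0},{"gripper":80,"offset":[0,0,0],"yaw":0}]'
python3 go.py 0.528 -0.1622 0.023 1.7
```

```text
(array([ 0.52580388, -0.16265683,  0.057     ]), np.float64(1.898423590957158), np.float64(0.10779679698046979), np.float64(0.05406218652028862))
clock: 11.85
ee_pos: [0.5487, -0.1035, 0.1035]
eef_rot: [-0.0, 0.697, 0.717, -0.0]
force: [1.2, 0.6, -0.9]
width: 0.799
clock: 12.15
ee_pos: [0.5558, -0.1504, 0.1032]
eef_rot: [-0.001, 0.698, 0.716, -0.0]
force: [0.3, 0.1, -0.2]
width: 0.799
t 12.15 pos [ 0.5558 -0.1504  0.1032] tool y az 1.47 tilt 0.08 w 0.799
force [ 0.26  0.06 -0.22] tau [ 0.02 -0.08  0.02] q1,q7 [0.57 0.04]
yaw -0.004 offset now [-0.0111 -0.028   0.0802]
```

```bash
python3 -m jog '[{"gripper":80,"offset":[-0.011,-0.028,0],"yaw":-0.004},{"gripper":80,"offset":[0,0,0.025],"yaw":0},{"gripper":80,"offset":[0,0,0.025],"yaw":0},{"gripper":80,"offset":[0,0,0],"yaw":0}]'
python3 go.py 0.5275 -0.1625 0.023 1.8;  python3 - <<'E'
from h import *
import cv2
w=vision.get_image("wrist"); cv2.imwrite("pics/w3.png",w["image"][:,:,::-1])
E
```

```text
clock: 12.55
ee_pos: [0.5267, -0.1593, 0.0515]
eef_rot: [-0.002, 0.695, 0.719, -0.001]
force: [-0.0, 1.2, 0.5]
width: 0.799
t 12.55 pos [ 0.5267 -0.1593  0.0515] tool y az 1.94 tilt 0.27 w 0.799
force [-0.05  1.15  0.54] tau [-0.06 -0.1   0.06] q1,q7 [0.59 0.04]
yaw 0.0024 offset now [-0.0033  0.0008  0.0285]
```

View pics/w3.png

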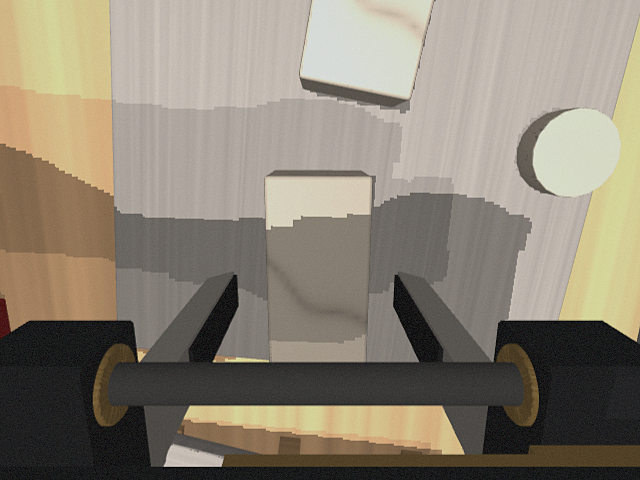

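The rough block (cols 265–372) is centred between the fingers. I'll descend and grip.

```bash
python3 -m jog '[{"gripper":80,"offset":[-0.002,0,0.02],"yaw":0},{"gripper":80,"offset":[0,0,0.0085],"yaw":0},{"gripper":80,"offset":[0,0,0],"yaw":0}]'
python3 go.py 0.5275 -0.1625 0.023 1.8
python3 -m jog '[{"gripper":50,"offset":[0,0,0],"yaw":0},{"gripper":50,"offset":[0,0,0],"yaw":0},{"gripper":50,"offset":[0,0,0],"yaw":0},{"gripper":50,"offset":[0,0,0],"yaw":0},{"gripper":50,"offset":[0,0,0],"yaw":0}]' 25
python3 go.py 0.5275 -0.1625 0.023 1.8
```

```text
clock: 12.9
ee_pos: [0.5284, -0.1624, 0.0255]
eef_rot: [-0.001, 0.695, 0.719, -0.0]
force: [-0.3, -1.0, 0.3]
width: 0.802
t 12.9 pos [ 0.5284 -0.1624  0.0255] tool y az 1.87 tilt 0.07 w 0.802
force [-0.25 -0.97  0.31] tau [-0.01 -0.1   0.01] q1,q7 [0.58 0.03]
yaw 0.0013 offset now [-0.     -0.0009  0.0025]
clock: 13.4
ee_pos: [0.5286, -0.1632, 0.0262]
eef_rot: [0.0, 0.696, 0.718, -0.0]
force: [-3.0, 1.1, 7.5]
width: 0.582
t 13.4 pos [ 0.5286 -0.1632  0.0262] tool y az 1.83 tilt 0.02 w 0.582
force [-3.01  1.09  7.54] tau [0.08 0.93 0.01] q1,q7 [0.58 0.03]
yaw 0.0005 offset now [ 0.0007 -0.001   0.0032]
```

```bash
python3 -m jog '[{"gripper":30,"offset":[0,0,0],"yaw":0},{"gripper":30,"offset":[0,0,-0.005],"yaw":0},{"gripper":30,"offset":[0,0,-0.015],"yaw":0},{"gripper":30,"offset":[0,0,-0.02],"yaw":0},{"gripper":30,"offset":[0,0,-0.02],"yaw":0}]' 25
python3 -m jog '[{"gripper":30,"offset":[0,0,-0.03],"yaw":0},{"gripper":30,"offset":[0,0,-0.02],"yaw":0},{"gripper":30,"offset":[0,0,0],"yaw":0},{"gripper":30,"offset":[0,0,0],"yaw":0}]'
python3 go.py 0.5035 -0.3871 0.12 -95;  python3 - <<'E'
from h import *
import cv2
w=vision.get_image("scene"); cv2.imwrite("pics/s3.png",w["image"][:,:,::-1])
E
```

```text
clock: 13.9
ee_pos: [0.5284, -0.1629, 0.0871]
eef_rot: [-0.0, 0.696, 0.718, 0.0]
force: [-0.0, 0.1, -8.4]
width: 0.584
clock: 14.3
ee_pos: [0.5283, -0.1632, 0.1355]
eef_rot: [0.0, 0.696, 0.718, -0.0]
force: [-1.4, -0.7, -9.7]
width: 0.58
t 14.3 pos [ 0.5283 -0.1632  0.1355] tool y az 1.82 tilt 0.01 w 0.58
force [-1.39 -0.7  -9.69] tau [-0.07  0.01 -0.04] q1,q7 [0.63 0.1 ]
yaw 1.6899 offset now [-0.223  -0.0319  0.0156]
```

View pics/s3.png

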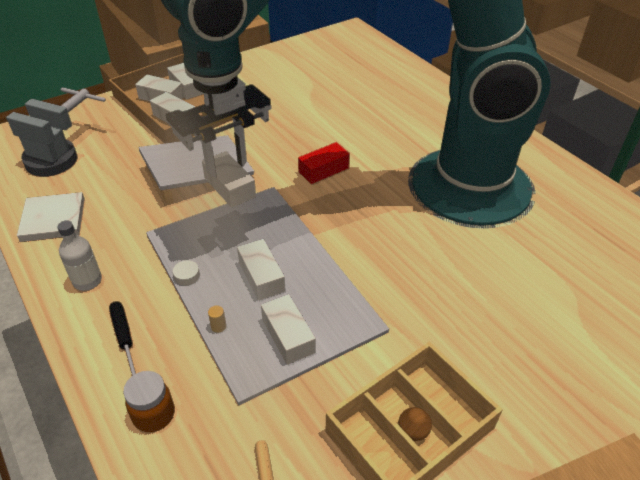

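Block is lifted level and weighs about 8.5 N. I'm carrying it to the stand and turning it a quarter, so its long axis runs up the slope and it can swivel flush between the pads.

```bash
python3 -m jog '[{"gripper":30,"offset":[-0.025,-0.0035,0],"yaw":0},{"gripper":30,"offset":[-0.037,-0.0053,0],"yaw":0},{"gripper":30,"offset":[-0.037,-0.0053,0],"yaw":0},{"gripper":30,"offset":[-0.037,-0.0053,0],"yaw":0},{"gripper":30,"offset":[-0.037,-0.0053,0],"yaw":0}]'
python3 -m jog '[{"gripper":30,"offset":[-0.03,-0.004,0],"yaw":0},{"gripper":30,"offset":[-0.02,-0.003,0],"yaw":0},{"gripper":30,"offset":[0,0,0],"yaw":0},{"gripper":30,"offset":[0,0,0],"yaw":0.07},{"gripper":30,"offset":[0,0,0],"yaw":0.12}]'
python3 -m jog '[{"gripper":30,"offset":[0,0,0],"yaw":0.14},{"gripper":30,"offset":[0,0,0],"yaw":0.14},{"gripper":30,"offset":[0,0,0],"yaw":0.14},{"gripper":30,"offset":[0,0,0],"yaw":0.14},{"gripper":30,"offset":[0,0,0],"yaw":0.14}]'
python3 -m jog '[{"gripper":30,"offset":[0,0,0],"yaw":0.14},{"gripper":30,"offset":[0,0,0],"yaw":0.14},{"gripper":30,"offset":[0,0,0],"yaw":0.14},{"gripper":30,"offset":[0,0,0],"yaw":0.14},{"gripper":30,"offset":[0,0,0],"yaw":0.14}]'
python3 -m jog '[{"gripper":30,"offset":[0,0,0],"yaw":0.1},{"gripper":30,"offset":[0,0,0],"yaw":0},{"gripper":30,"offset":[0,0,0],"yaw":0}]'
python3 go.py 0.5035 -0.3871 0.08 -95.1
```

```text
clock: 14.85
ee_pos: [0.5084, -0.3378, 0.134]
eef_rot: [-0.001, 0.696, 0.718, -0.0]
force: [1.5, -0.2, -8.2]
width: 0.575
clock: 15.35
ee_pos: [0.5041, -0.3856, 0.1346]
eef_rot: [-0.001, 0.761, 0.648, 0.0]
force: [1.1, -0.4, -7.8]
width: 0.583
clock: 15.85
ee_pos: [0.5042, -0.3854, 0.1347]
eef_rot: [-0.001, 0.938, 0.347, -0.0]
force: [0.1, -0.1, -8.5]
width: 0.579
clock: 16.35
ee_pos: [0.5042, -0.3853, 0.1347]
eef_rot: [-0.001, 1.0, 0.004, -0.0]
force: [0.5, 0.0, -7.6]
width: 0.581
clock: 16.65
ee_pos: [0.5042, -0.3859, 0.1351]
eef_rot: [-0.0, 0.999, -0.041, -0.0]
force: [-0.2, 0.2, -8.4]
width: 0.585
t 16.65 pos [ 0.5042 -0.3859  0.1351] tool y az -94.74 tilt 0.07 w 0.585
force [-0.21  0.21 -8.41] tau [ 0.    0.01 -0.03] q1,q7 [ 0.63 -1.07]
yaw 0.0063 offset now [-0.0006  0.0013  0.0551]
```

```bash
python3 go.py 0.498 -0.3866 0.072 -95.1 | tail -1
python3 -m jog '[{"gripper":30,"offset":[-0.006,0.001,0.01],"yaw":0.006},{"gripper":30,"offset":[0,0,0.02],"yaw":0},{"gripper":30,"offset":[0,0,0.02],"yaw":0},{"gripper":30,"offset":[0,0,0.012],"yaw":0},{"gripper":30,"offset":[0,0,0],"yaw":0}]'
python3 go.py 0.498 -0.3866 0.054 -95.1;python3 - <<'E'
from h import *
import cv2
w=vision.get_image("scene"); cv2.imwrite("pics/s4.png",cv2.resize(w["image"][80:220,120:320,::-1],None,fx=4,fy=4,interpolation=cv2.INTER_CUBIC))
E
```

```text
yaw 0.0063 offset now [-0.0061  0.0013  0.0631]
clock: 17.15
ee_pos: [0.4967, -0.3867, 0.0716]
eef_rot: [-0.001, 0.999, -0.046, -0.001]
force: [0.7, -0.3, -7.6]
width: 0.577
t 17.15 pos [ 0.4967 -0.3867  0.0716] tool y az -95.3 tilt 0.19 w 0.577
force [ 0.75 -0.27 -7.63] tau [ 0.03  0.05 -0.  ] q1,q7 [ 0.64 -1.07]
yaw -0.0035 offset now [ 0.0013 -0.0002  0.0176]
```

View pics/s4.png

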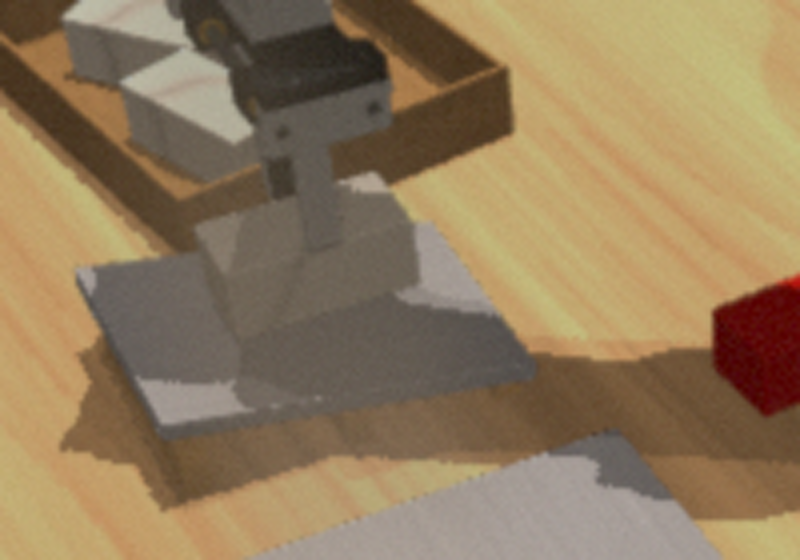

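The block hangs level just above the middle of the stand, its long axis along the slope. I'll lower slowly and watch the force.

```bash
python3 -m jog '[{"gripper":30,"offset":[0.001,0,0.002],"yaw":0},{"gripper":30,"offset":[0,0,0.002],"yaw":0}]'
python3 -m jog '[{"gripper":30,"offset":[0,0,0.0015],"yaw":0},{"gripper":30,"offset":[0,0,0],"yaw":0}]'
python3 -m jog '[{"gripper":30,"offset":[0,0,0.0015],"yaw":0},{"gripper":30,"offset":[0,0,0],"yaw":0}]'
python3 -m jog '[{"gripper":30,"offset":[0,0,0.0015],"yaw":0},{"gripper":30,"offset":[0,0,0],"yaw":0}]'
python3 go.py 0.498 -0.3866 0.054 -95.1
```

```text
clock: 17.4
ee_pos: [0.4996, -0.3879, 0.0704]
eef_rot: [0.0, 0.999, -0.046, 0.001]
force: [0.1, 0.1, -8.7]
width: 0.579
clock: 17.6
ee_pos: [0.499, -0.3876, 0.0682]
eef_rot: [0.0, 0.999, -0.047, 0.0]
force: [0.0, 0.4, -8.7]
width: 0.578
clock: 17.8
ee_pos: [0.4989, -0.3875, 0.0665]
eef_rot: [-0.0, 0.999, -0.047, -0.0]
force: [0.7, 0.7, -7.8]
width: 0.579
clock: 18.0
ee_pos: [0.4989, -0.3875, 0.0649]
eef_rot: [-0.0, 0.999, -0.047, -0.0]
force: [-1.4, -0.3, -8.7]
width: 0.58
t 18.0 pos [ 0.4989 -0.3875  0.0649] tool y az -95.34 tilt 0.02 w 0.58
force [-1.37 -0.29 -8.67] tau [0.04 0.04 0.02] q1,q7 [ 0.64 -1.07]
yaw -0.0042 offset now [-0.0009 -0.0008  0.0109]
```

```bash
python3 -m jog '[{"gripper":30,"offset":[0,0,0.0015],"yaw":0},{"gripper":30,"offset":[0,0,0],"yaw":0}]'
python3 -m jog '[{"gripper":30,"offset":[0,0,0.0015],"yaw":0},{"gripper":30,"offset":[0,0,0],"yaw":0}]'
python3 -m jog '[{"gripper":30,"offset":[0,0,0.001],"yaw":0},{"gripper":30,"offset":[0,0,0],"yaw":0}]'
python3 go.py 0.498 -0.3866 0.054 -95.1
```

```text
clock: 18.2
ee_pos: [0.4989, -0.3875, 0.0634]
eef_rot: [-0.0, 0.999, -0.047, -0.0]
force: [-0.3, 1.0, -8.2]
width: 0.582
clock: 18.4
ee_pos: [0.4986, -0.3876, 0.062]
eef_rot: [-0.0, 0.999, -0.047, -0.0]
force: [-2.9, 0.9, -5.6]
width: 0.579
clock: 18.6
ee_pos: [0.498, -0.3876, 0.061]
eef_rot: [-0.0, 0.999, -0.047, -0.001]
force: [-6.4, 1.6, -1.7]
width: 0.578
t 18.6 pos [ 0.498  -0.3876  0.061 ] tool y az -95.36 tilt 0.09 w 0.578
force [-6.41  1.63 -1.71] tau [0.41 1.7  0.05] q1,q7 [ 0.64 -1.07]
yaw -0.0046 offset now [-0.0001 -0.001   0.007 ]
```

```bash
python3 -m jog '[{"gripper":30,"offset":[0,0,0],"yaw":0},{"gripper":30,"offset":[0,0,0.001],"yaw":0},{"gripper":30,"offset":[0,0,0],"yaw":0}]' 14
python3 go.py 0.498 -0.3866 0.054 -95.1; python3 - <<'E'
from h import *
import cv2
w=vision.get_image("scene"); cv2.imwrite("pics/s5.png",cv2.resize(w["image"][100:200,130:270,::-1],None,fx=5,fy=5,interpolation=cv2.INTER_CUBIC))
E
```

```text
clock: 18.9
ee_pos: [0.4982, -0.3877, 0.0601]
eef_rot: [-0.0, 0.999, -0.047, -0.001]
force: [-6.1, 0.1, -1.6]
width: 0.588
t 18.9 pos [ 0.4982 -0.3877  0.0601] tool y az -95.36 tilt 0.07 w 0.588
force [-6.09  0.05 -1.58] tau [0.28 1.62 0.07] q1,q7 [ 0.64 -1.07]
yaw -0.0045 offset now [-0.0003 -0.0011  0.0061]
```

View pics/s5.png

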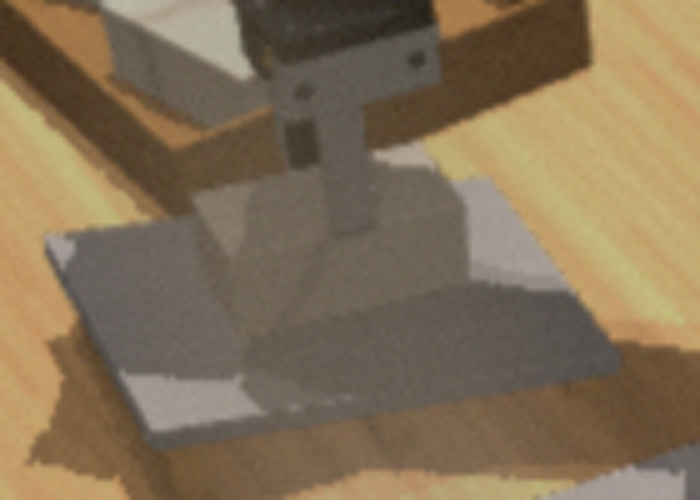

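Contact made at the far end and the block is beginning to swivel, with the force steady at about 6 N. Continuing in small steps.

```bash
python3 -m jog '[{"gripper":30,"offset":[0,0,0.001],"yaw":0},{"gripper":30,"offset":[0,0,0],"yaw":0}]'
python3 -m jog '[{"gripper":30,"offset":[0,0,0.001],"yaw":0},{"gripper":30,"offset":[0,0,0],"yaw":0}]'
python3 -m jog '[{"gripper":30,"offset":[0,0,0.001],"yaw":0},{"gripper":30,"offset":[0,0,0],"yaw":0}]'
python3 -m jog '[{"gripper":30,"offset":[0,0,0.001],"yaw":0},{"gripper":30,"offset":[0,0,0],"yaw":0}]'
python3 go.py 0.498 -0.3866 0.054 -95.1; python3 - <<'E'
from h import *
import cv2
w=vision.get_image("scene"); cv2.imwrite("pics/s6.png",cv2.resize(w["image"][100:200,130:270,::-1],None,fx=5,fy=5,interpolation=cv2.INTER_CUBIC))
E
```

```text
clock: 19.15
ee_pos: [0.4981, -0.3877, 0.0591]
eef_rot: [-0.0, 0.999, -0.047, -0.001]
force: [-6.7, 0.6, -1.0]
width: 0.588
clock: 19.35
ee_pos: [0.4983, -0.3878, 0.0581]
eef_rot: [0.0, 0.999, -0.047, -0.0]
force: [-5.7, 0.1, -2.6]
width: 0.588
clock: 19.55
ee_pos: [0.4983, -0.3878, 0.0571]
eef_rot: [0.0, 0.999, -0.047, -0.0]
force: [-5.0, -0.4, -3.1]
width: 0.59
clock: 19.75
ee_pos: [0.4985, -0.3878, 0.0561]
eef_rot: [0.0, 0.999, -0.047, -0.0]
force: [-4.6, -0.9, -4.4]
width: 0.589
t 19.75 pos [ 0.4985 -0.3878  0.0561] tool y az -95.37 tilt 0.03 w 0.589
force [-4.63 -0.86 -4.36] tau [-0.04  0.97 -0.03] q1,q7 [ 0.64 -1.07]
yaw -0.0046 offset now [-0.0006 -0.0012  0.0021]
```

View pics/s6.png

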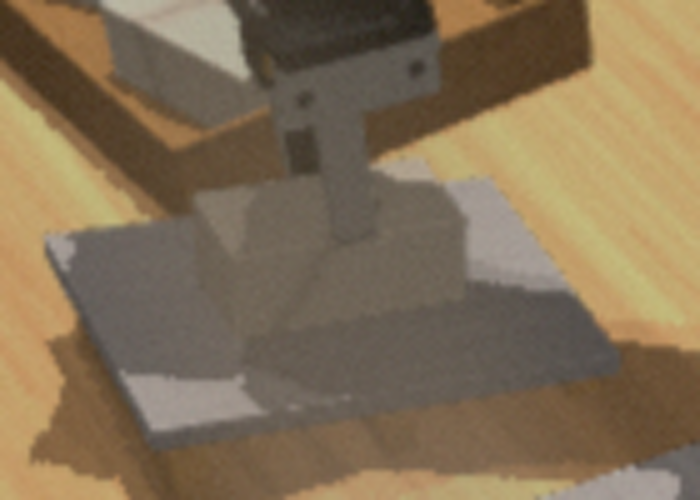

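It is swivelling as intended, with the near end coming down. Lowering further until it seats.

```bash
python3 -m jog '[{"gripper":30,"offset":[0,0,0.001],"yaw":0},{"gripper":30,"offset":[0,0,0],"yaw":0}]'
python3 -m jog '[{"gripper":30,"offset":[0,0,0.001],"yaw":0},{"gripper":30,"offset":[0,0,0],"yaw":0}]'
python3 -m jog '[{"gripper":30,"offset":[0,0,0.001],"yaw":0},{"gripper":30,"offset":[0,0,0],"yaw":0}]'
python3 go.py 0.498 -0.3866 0.054 -95.1
```

```text
clock: 20.0
ee_pos: [0.499, -0.3876, 0.055]
eef_rot: [0.0, 0.999, -0.047, 0.0]
force: [-2.3, -0.7, -4.5]
width: 0.583
clock: 20.2
ee_pos: [0.4992, -0.3877, 0.0543]
eef_rot: [0.0, 0.999, -0.047, 0.0]
force: [-4.1, -1.2, -0.7]
width: 0.587
clock: 20.4
ee_pos: [0.4996, -0.3877, 0.054]
eef_rot: [0.0, 0.999, -0.047, 0.001]
force: [-5.1, 1.1, 8.2]
width: 0.588
t 20.4 pos [ 0.4996 -0.3877  0.054 ] tool y az -95.33 tilt 0.07 w 0.588
force [-5.12  1.11  8.24] tau [0.5  1.14 0.03] q1,q7 [ 0.64 -1.07]
yaw -0.004 offset now [-0.0017 -0.001  -0.    ]
```

Seated: the vertical force rose steeply at z=0.054. I'll relax the grip, then open gradually.

```bash
python3 -m jog '[{"gripper":30,"offset":[0,0,-0.0007],"yaw":0},{"gripper":30,"offset":[0,0,0],"yaw":0},{"gripper":30,"offset":[0,0,0],"yaw":0}]' 8
python3 -m jog '[{"gripper":30,"offset":[0,0,0],"yaw":0},{"gripper":30,"offset":[0,0,0],"yaw":0},{"gripper":30,"offset":[0,0,0],"yaw":0}]' 3
python3 -m jog '[{"gripper":61,"offset":[0,0,0],"yaw":0},{"gripper":63,"offset":[0,0,0],"yaw":0},{"gripper":66,"offset":[0,0,0],"yaw":0},{"gripper":70,"offset":[0,0,0],"yaw":0},{"gripper":75,"offset":[0,0,0],"yaw":0}]'
python3 go.py 0.498 -0.3866 0.054 -95.1; python3 - <<'E'
from h import *
import cv2
w=vision.get_image("scene"); cv2.imwrite("pics/s7.png",cv2.resize(w["image"][100:200,130:270,::-1],None,fx=5,fy=5,interpolation=cv2.INTER_CUBIC))
E
```

```text
clock: 20.7
ee_pos: [0.4995, -0.3876, 0.054]
eef_rot: [0.0, 0.999, -0.046, 0.0]
force: [1.2, -0.6, -1.1]
width: 0.591
clock: 21.0
ee_pos: [0.4994, -0.3876, 0.054]
eef_rot: [0.0, 0.999, -0.046, 0.0]
force: [3.8, -1.0, 0.1]
width: 0.595
clock: 21.5
ee_pos: [0.4989, -0.3876, 0.0538]
eef_rot: [-0.0, 0.999, -0.047, -0.0]
force: [-0.5, -0.5, -0.2]
width: 0.737
t 21.5 pos [ 0.4989 -0.3876  0.0538] tool y az -95.34 tilt 0.01 w 0.737
force [-0.49 -0.48 -0.16] tau [ 0.08 -0.01  0.03] q1,q7 [ 0.64 -1.07]
yaw -0.0042 offset now [-0.001  -0.0009 -0.0002]
```

View pics/s7.png

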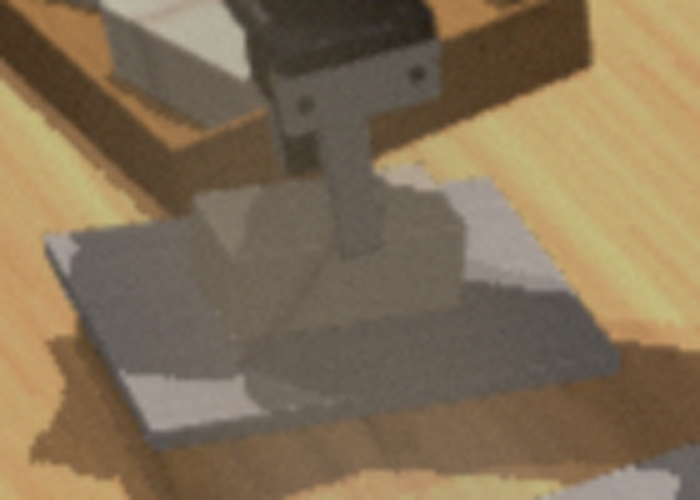

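The fingers are free and the block lies flush on the slope. Lifting straight up and clearing the view.

```bash
python3 -m jog '[{"gripper":80,"offset":[0,0,0],"yaw":0},{"gripper":80,"offset":[0,0,-0.015],"yaw":0},{"gripper":80,"offset":[0,0,-0.025],"yaw":0},{"gripper":80,"offset":[0,0,-0.04],"yaw":0},{"gripper":80,"offset":[0,0,-0.04],"yaw":0}]'
python3 -m jog '[{"gripper":80,"offset":[0,0,-0.04],"yaw":0},{"gripper":80,"offset":[-0.045,0,0],"yaw":0},{"gripper":80,"offset":[-0.045,0,0],"yaw":0},{"gripper":80,"offset":[-0.045,0,0],"yaw":0},{"gripper":80,"offset":[-0.02,0,0],"yaw":0}]'
python3 -m jog '[{"gripper":80,"offset":[0,0.045,0],"yaw":0},{"gripper":80,"offset":[0,0.045,0],"yaw":0},{"gripper":80,"offset":[0,0.045,0],"yaw":0},{"gripper":80,"offset":[0,0.02,0],"yaw":0},{"gripper":80,"offset":[0,0,0],"yaw":0}]'
python3 go.py 0.498 -0.3866 0.054 -95.1; python3 - <<'E'
from h import *
import cv2
w=vision.get_image("scene"); cv2.imwrite("pics/s8.png",cv2.resize(w["image"][80:200,110:270,::-1],None,fx=5,fy=5,interpolation=cv2.INTER_CUBIC))
w=vision.get_image("top"); cv2.imwrite("pics/t8.png",w["image"][:,:,::-1])
E
```

```text
clock: 22.05
ee_pos: [0.4987, -0.3874, 0.1762]
eef_rot: [-0.0, 0.999, -0.047, -0.0]
force: [-0.0, -0.3, 0.2]
width: 0.803
clock: 22.55
ee_pos: [0.3413, -0.3732, 0.2152]
eef_rot: [0.0, 0.999, -0.048, 0.0]
force: [0.5, 0.1, 1.0]
width: 0.802
clock: 23.05
ee_pos: [0.3288, -0.5299, 0.2143]
eef_rot: [0.0, 0.999, -0.048, -0.0]
force: [-0.3, 0.2, 0.3]
width: 0.802
t 23.05 pos [ 0.3288 -0.5299  0.2143] tool y az -95.52 tilt 0.05 w 0.802
force [-0.25  0.23  0.26] tau [0.1  0.09 0.01] q1,q7 [ 0.91 -0.68]
yaw -0.0073 offset now [ 0.1547 -0.159   0.1601]
```

View pics/s8.png

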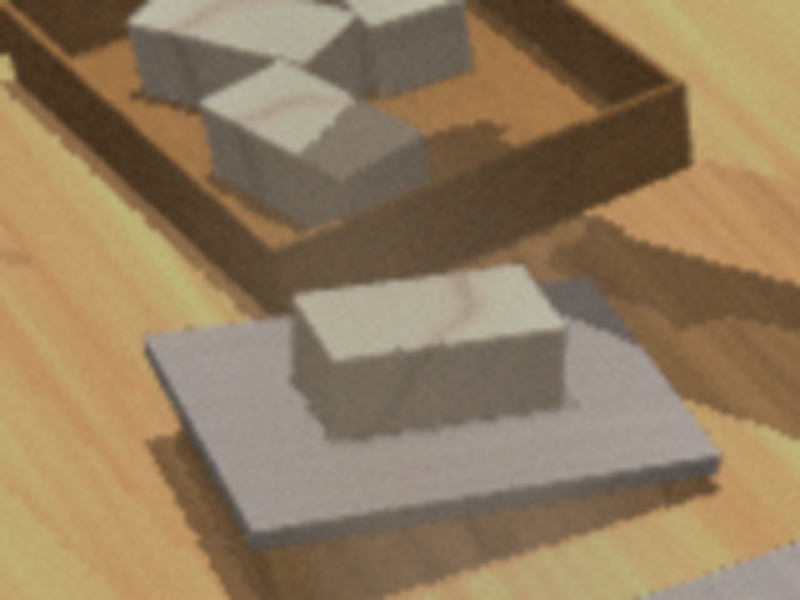

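View pics/t8.png

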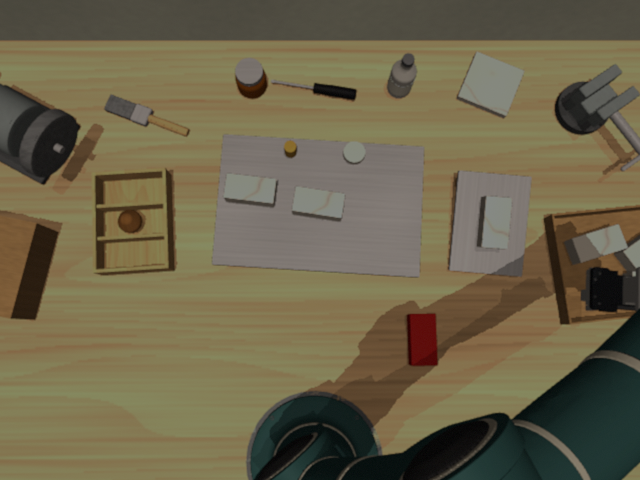

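Both pictures show the block flush on the stand, top at about (495,222), with two blocks upright on the plate. I'll measure its centring and wait to see whether it creeps.

```bash
python3 -m jog '[{"gripper":80,"offset":[0,0,0],"yaw":0},{"gripper":80,"offset":[0,0,0],"yaw":0},{"gripper":80,"offset":[0,0,0],"yaw":0},{"gripper":80,"offset":[0,0,0],"yaw":0},{"gripper":80,"offset":[0,0,0],"yaw":0}]'; python3 -m jog '[{"gripper":80,"offset":[0,0,0],"yaw":0},{"gripper":80,"offset":[0,0,0],"yaw":0},{"gripper":80,"offset":[0,0,0],"yaw":0},{"gripper":80,"offset":[0,0,0],"yaw":0},{"gripper":80,"offset":[0,0,0],"yaw":0}]'; python3 - <<'E'
from h import *
import cv2
w=vision.get_image("top"); b=cv2.imread("pics/t8.png"); a=w["image"][:,:,::-1]
c=np.hstack([cv2.resize(i[160:285,440:540],None,fx=4,fy=4,interpolation=cv2.INTER_CUBIC) for i in (b,a)])
cv2.imwrite("pics/t9.png",c)
# predicted corner pixels of a flush block at the tracked stand mid
s,C=np.sin(np.radians(10)),np.cos(np.radians(10)); az=np.radians(-5.1)
ux=np.array([C*np.cos(az),C*np.sin(az),s]); uy=np.array([-np.sin(az),np.cos(az),0]); n=np.cross(ux,uy)
m=np.array([.5035,-.3871,.04])
for i,j in [(1,1),(1,-1),(-1,-1),(-1,1)]:
    print(((proj(w,m+ux*i*.055+uy*j*.028+n*.045)-[440,160])*4).round())
E
```

```text
clock: 23.65
ee_pos: [0.3303, -0.5273, 0.2139]
eef_rot: [-0.0, 0.999, -0.046, 0.0]
force: [-0.1, -0.4, 0.6]
width: 0.8
clock: 24.15
ee_pos: [0.3302, -0.5274, 0.2138]
eef_rot: [-0.0, 0.999, -0.047, -0.0]
force: [1.0, -0.1, -0.3]
width: 0.799
[181. 146.]
[287. 155.]
[268. 362.]
[162. 353.]
```

View pics/t9.png

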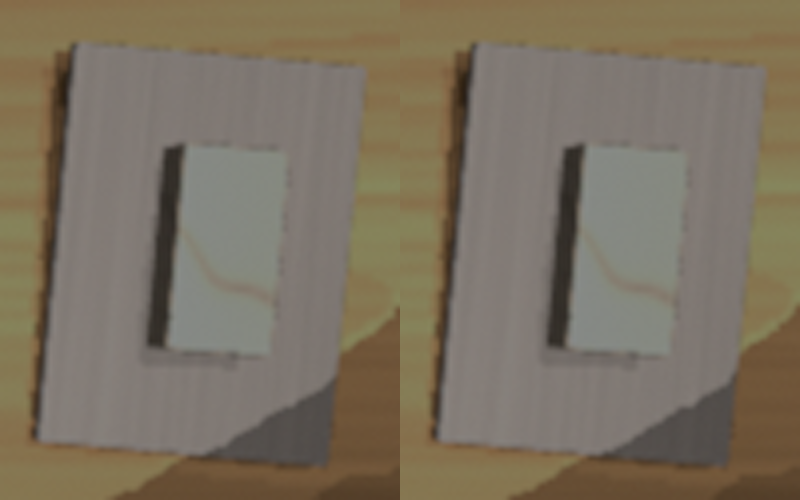

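The block sits within about 3 mm of the predicted flush, centred pose: corners at (183,146), (286,150), (270,355) and (165,350). It did not move in 1 s, so I'm handing in.

```bash
python3 -c "
from workcell import job
print(job.finish_job())"
```

```text
the job is handed in; nothing more can be done
None
```

The rough block is on the middle of the display stand, and the two smooth ones are still standing on the plate. I handed the job in at about 24 s on the robot's clock.

- **Finding it:** I pushed each block at about 15 mm/s. The right-hand one resisted with about 7.4 N, against 1.1 N for the middle and 1.2 N for the left. All three readings are slightly above the stated ranges; the fingers also pushed down with up to about 2 N while sliding.
- **Placing it:** I turned the block so its long side runs up the slope, then lowered it in 1 mm steps. It swivelled between the pads until it lay flush, and I eased the grip off before opening.
- **Last checks:** Its top corners matched the centred, flush pose to within about 3 mm. It did not move over 1 s, and the gripper was well clear. The largest force I read was about 10 N, though it was only sampled at the end of each move.

No check failed.

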